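# Gauge a milled slot with a sprung depth gauge

## Robot

A 6-joint arm with a two-finger parallel gripper is mounted at the origin on the work surface. World frame = base frame: x ahead of the robot, y to its left, z up, the work surface at z = 0. Lengths are in m, angles in rad, forces in N, time in s.
With the tool pointing down it reaches from about 0.425 to 0.95 m from the base axis. Payload 3.5 kg.
Tool frame: the origin (TCP) lies on the centre line of the jaws, within the pads' length; the fingertips stand 17 mm ahead of it and the grasp point (between the pads) lies 2 mm behind it; z points along the fingers, y is the line along which they close (so a half turn about z gives the same grasp; the last joint's range is limited). The gripper opens to 85 mm and grips with 20 to 120 N. Pads are 22 mm wide; open, the fingers measure 114 mm over their backs; the gripper's body (76 mm by 85 mm) begins 54 mm behind the grasp point. The pads swing forward as they close: fully open they stand 13 mm farther back than shut.
Start: joints at [-1.386, 0.286, 1.577, -0, 1.279, -0.15], TCP at [0.222, -0.637, 0.248] pointing down, gripper open.
Joint ranges: [-2.77, 2.77], [-0.9, 2.22], [0.21, 2.48], [-1.53, 4.67], [0.24, 2.81], [-2.84, 2.84]. Speed limits (rad/s): [2.79, 2.79, 3.14, 3.14, 3.14, 3.14].

## Interface

Orientations are given as a unit quaternion [x, y, z, w].
In Python, from plant import ctrl gives the robot as it stands. The module is installed in compiled form; this text tells all that it offers.
- The arm moves only by the tool drive_tool, never from a script. Its argument "moves" is a list of rows, each a list of 3 entries, a list of its own where there are three numbers: the turn, a rotation vector about the tool's x, y, z in rad, then the shift along the tool's x, y, z in m, then the finger opening in m, from 0 to 0.0854. A call has 1 to 5 rows; each row shifts and turns the commanded pose from where the row before left it, along the tool's axes as they then stand; what a row does not reach is not made up. A row lasts 1/8 s, in which the tool goes at most 62.5 mm and 10.7 degrees, less where a joint would pass 70% of its speed; a pose out of reach is approached as far as the arm can. A call with a gripper value outside its range is refused whole. The fingers move at their own pace and stop on an object; "grip_force" is the grip in N (left out, the last holds). Time passes only in rows, so rows that do not move let the fingers close. It gives the time, the measured TCP pose, the force, the opening and the grip force at its end, in the units of the state.
- ctrl.get_state(): the state, without advancing time (a new reading comes with each control period).
- ctrl.read_camera(name): name is "scene" or "top"; returns a dict with "image" (384x512x3 uint8, red, green, blue), "fx", "fy", "cx", "cy" (pixels), "R" (3x3) and "t" (3): a world point X has camera coordinates R X + t. Camera axes: x right, y down, z forward; pixel columns grow to the right and rows downward; lengths in m; the calibration is good to about 2 mm. A picture is of the moment at which its call begins. There is no depth.
- ctrl.sign_off(): hands the job in; it is judged then, once.
The state is a dict: "time": time; "qpos": joint angles; "dq": joint speeds; "joint_efforts": joint torques, N m; "eef_pos": TCP position; "tcp_rot": TCP orientation; "contact_force": force on the tool from outside, world axes, zero at the start; "wrist_torque": the same for the moment, N m; "opening": opening from 0.0 (shut) to 1.0 (fully open); "finger_force": force on a finger pad.
Only numpy, scipy, OpenCV 4.12 (cv2) and the standard library are available. Lean on these libraries where they do the work, as an engineer would, in place of code of your own. Each camera call takes 0.05 s, during which the arm holds its last target. There are 200 camera calls.

## Task

Check the slot milled in the aluminium block held in the yellow fixture: take the teal sprung depth gauge, stand it squarely across the slot with its probe in the middle of the slot, press it down gently but firmly until its steel foot sits flat on the block, and hold it there about a second to read the depth. A slot 15 mm deep or more passes: leave the gauge standing on the green rest; a shallower one (about 11 mm or less) fails: leave it standing on the red rest. Do not knock the other things on the bench about.

Things in the scene. Friction and masses are not known exactly. Their poses are not given: they have to be found in the camera images.
- gauge_grip (a point): loose depth gauge, 0.27 kg, upright on the grey rest at the start: steel foot 24 (x) x 70 (y) x 12 mm high, on it a teal housing 24 (x) x 30 (y) x 64 mm high. Same either way round. Point on its vertical axis, 44 mm above the foot's underside: grip the housing here across its 24 mm (x). The red bars on the white scales (y faces) rise as the probe goes in. y along the foot, z up
- gauge_foot (a point): middle of the flat underside of the gauge's foot, 44 mm below gauge_grip, same axes. Here a steel probe pin, 5 mm across with a round tip, stands out 28 mm downwards when free and slides up into the gauge against a spring
- probe (a joint): how far the probe is pushed into the gauge, m: 0 free, 0.028 flush with the foot; readable while held. Its spring pushes back with 1.5 N at 0 plus 0.2 N per mm. With the foot flat on the block, slot depth = 28 mm minus this: 3 to 12 mm here for a deep slot, 17 to 26 mm for a shallow one
- fixture: yellow fixture holding the block to be checked, all fixed: plate 150 (x) x 80 (y) x 10 mm, end stops 28 mm high, aluminium block 110 (x) x 60 (y) mm, its hard flat top 45 to 54 mm above the bench (differs from part to part). Over 16 N would mark block or slot floor; the foot is seated with over 3 N on the block besides the spring's force. Origin: centre of the underside; x along the slot
- slot_axis (a point): point on the slot's upright middle axis, always 45 mm above the bench; the block's top and the slot's mouth are level with it or up to 9 mm higher, unknown. Slot 44 mm long (x), 14 mm wide (y), upright walls; probe within 4 mm of the middle across it; the gauge's long foot goes along this y; z up
- spare: a second grooved block like the first, on a plain grey plate 120 x 70 x 10 mm, fixed; not to be checked, a bystander. Origin: centre of the underside on the bench
- insert_p: hidden steel disc, 47.2 mm across, floor of the slot in one of the two grooved blocks. insert_p and insert_q differ in thickness: one leaves a slot 16 to 25 mm deep, the other 2 to 11 mm; which is which, only gauging tells. Origin: centre of its underside, 10 mm above the bench for both
- insert_q: hidden steel disc, 47.2 mm across, floor of the slot in one of the two grooved blocks. insert_p and insert_q differ in thickness: one leaves a slot 16 to 25 mm deep, the other 2 to 11 mm; which is which, only gauging tells. Origin: centre of its underside, 10 mm above the bench for both
- rest_home_top (a point): grey rest, where the gauge stands at the start: plastic gauge rest fixed to the bench: two pads 36 (x) x 24 (y) mm, centred 28 mm either side along y, tops 36 mm above the bench, with a 32 mm gap between for the probe. The gauge stands on it with its foot along this y. This point: middle of the gap, level with the pad tops; z up
- rest_green_top (a point): green rest (pass, slot 15 mm deep or more): plastic gauge rest fixed to the bench: two pads 36 (x) x 24 (y) mm, centred 28 mm either side along y, tops 36 mm above the bench, with a 32 mm gap between for the probe. The gauge stands on it with its foot along this y. This point: middle of the gap, level with the pad tops; z up
- rest_red_top (a point): red rest (fail, slot 11 mm deep or less): plastic gauge rest fixed to the bench: two pads 36 (x) x 24 (y) mm, centred 28 mm either side along y, tops 36 mm above the bench, with a 32 mm gap between for the probe. The gauge stands on it with its foot along this y. This point: middle of the gap, level with the pad tops; z up
- adapter: loose steel coaxial adapter standing up, 21 mm across, 34 mm high; bystander. Origin: centre of its underside
- driver: loose screwdriver lying down; bystander. Origin near its middle, handle to -x
- flux: loose small jar with black lid, 48 mm across, 55 mm high; bystander. Origin: centre of its underside
- tape: loose yellow ring spool lying flat, 68 mm across, 18 mm high; bystander. Origin: centre of its underside
- pod: loose black probe pod, 75 (x) x 30 x 24 mm, with a steel connector; bystander. Origin: centre of its underside
- dish: loose white dish, 80 mm across, 25 mm high; bystander. Origin: centre of its underside
- clip: loose red test clip, 50 (x) x 14 x 12 mm, with a brass tip; bystander. Origin: centre of its underside
Not all that is in view belongs to the job. Of the things that look like the part that bears gauge_grip, the smallest one is meant.

How it is judged:
By the outcome, as a careful person would: the job done as asked, in the order asked, and still so for the second after the job is handed in, with the robot touching nothing.
It also fails if it takes over 59 s, if anything falls off the work surface, if the arm or the gripper's body presses on something with over 40 N, if the wrist force passes 120 N, or if a joint passes its speed limit or range.

## Working session

There is one attempt and no reset: what is moved stays moved. The work goes in short steps, Python scripts to look and compute and a tool call to move; the robot and the scene stay as the last step left them, time stands still between calls to the robot, and variables do not carry over. Pictures are saved under pics/ and viewed, at most 11 in all, crops included, and the job is handed in when it is done.

Besides the shell and the picture viewer there is one more tool, called after ">>>" as name(argument=value, ...), one argument or row to a line, values as JSON. drive_tool: Moves the arm, as the interface text tells. Its arguments: {"type":"object","properties":{"moves":{"type":"array","items":{"type":"array"}},"grip_force":{"type":"number"}},"required":["moves"]}

```bash
mkdir -p pics
python3 - <<'E'
from plant import ctrl
import cv2
for n in("scene","top"):
    c=ctrl.read_camera(n);cv2.imwrite(f"pics/{n}0.png",cv2.resize(c["image"][:,:,::-1],(800,600),interpolation=cv2.INTER_CUBIC))
    print(n,c["fx"],c["fy"],c["cx"],c["cy"],c["R"],c["t"])
print(ctrl.get_state())
E
```

```text
scene 396.2962171049224 396.2962171049224 257.42508974342394 190.7563965036578 [[-8.41990678e-01  5.39492055e-01 -1.44036088e-04]
 [ 3.60634514e-01  5.62647307e-01 -7.43888940e-01]
 [-4.01241131e-01 -6.26399498e-01 -6.68303242e-01]] [ 0.42747916 -0.13709017  1.67298978]
top 346.6467539415042 346.6467539415042 251.78138673519854 192.58395550936464 [[-0.00800682 -0.99976529  0.02013087]
 [-0.99687693  0.0063988  -0.07871115]
 [ 0.07856387 -0.02069823 -0.99669419]] [-0.01084474  0.51869938  0.97755524]
{'time': 0.1, 'qpos': array([-1.38598921e+00,  2.87099187e-01,  1.57806474e+00,  1.10209114e-05,
        1.27863910e+00, -1.49966736e-01]), 'dq': array([-0.00124574, -0.00073673, -0.00570415,  0.00063472,  0.00105113,
        0.00029455]), 'joint_efforts': array([ 1.34396614e-03, -4.07294369e+01, -2.93699098e+01, -1.44331939e-04,
        3.38646765e-03,  4.05320364e-06]), 'eef_pos': array([ 0.22171872, -0.63693256,  0.24705226]), 'tcp_rot': array([ 9.86023151e-01,  1.66604695e-01, -1.39771861e-05, -1.10511035e-03]), 'contact_force': array([-0.10906322,  0.22716525,  0.73989048]), 'wrist_torque': array([ 0.01365896,  0.02707206, -0.03748015]), 'finger_force': 0.0, 'opening': 1.0005425153174612}
```

View pics/scene0.png

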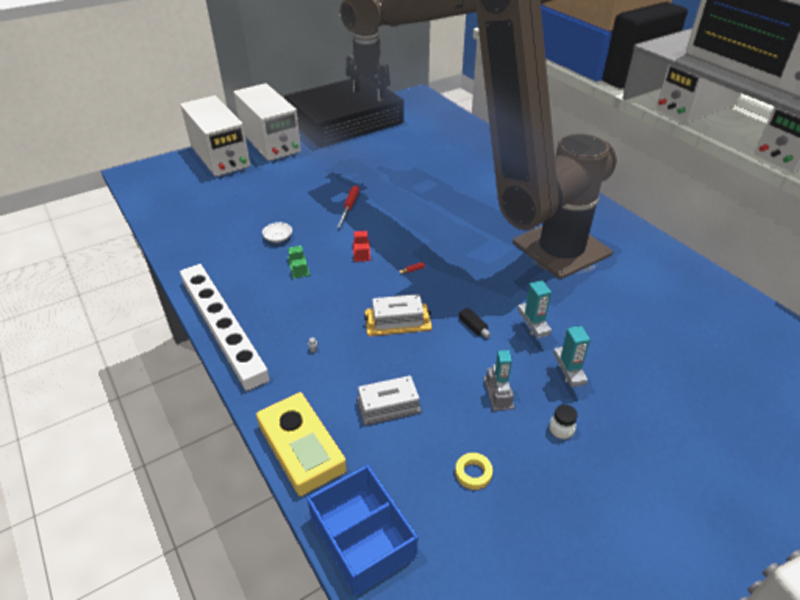

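View pics/top0.png

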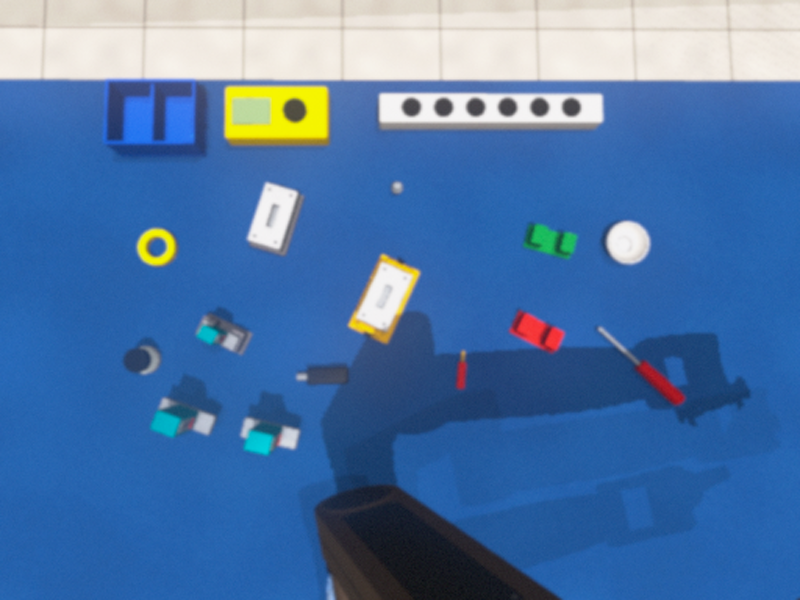

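Three teal gauges could be the target, at top-view pixels (210,330), (172,420) and (262,438), seen in the scene view at (503,368), (575,350) and (538,305). The smallest is the one on the grey rest, at (210,330) top and (503,368) scene. The fixture is at (385,298), the red rest at (537,331) and the green rest at (551,240). I'll check these in close crops.

Run:
```python
from plant import ctrl
import cv2,numpy as np
t=ctrl.read_camera("top")["image"][:,:,::-1];s=ctrl.read_camera("scene")["image"][:,:,::-1]
cv2.imwrite("pics/t.png",t);cv2.imwrite("pics/s.png",s)
def cr(im,x,y,w=66,h=50):return cv2.resize(im[y:y+h,x:x+w],(w*6,h*6),interpolation=cv2.INTER_CUBIC)
# origins: gauge top (115,190); fixture top(213,158); green/red (320,135) ; gauge scene (285,215)
a=np.vstack([np.hstack([cr(t,115,190),cr(t,213,162)]),np.hstack([cr(t,320,135),cr(t,315,190)])])
cv2.imwrite("pics/c1.png",a)
b=np.vstack([np.hstack([cr(s,290,220),cr(s,225,180)]),np.hstack([cr(s,170,145),cr(s,205,135)])])
cv2.imwrite("pics/c2.png",b)
```

```text
(no output)
```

View pics/c1.png

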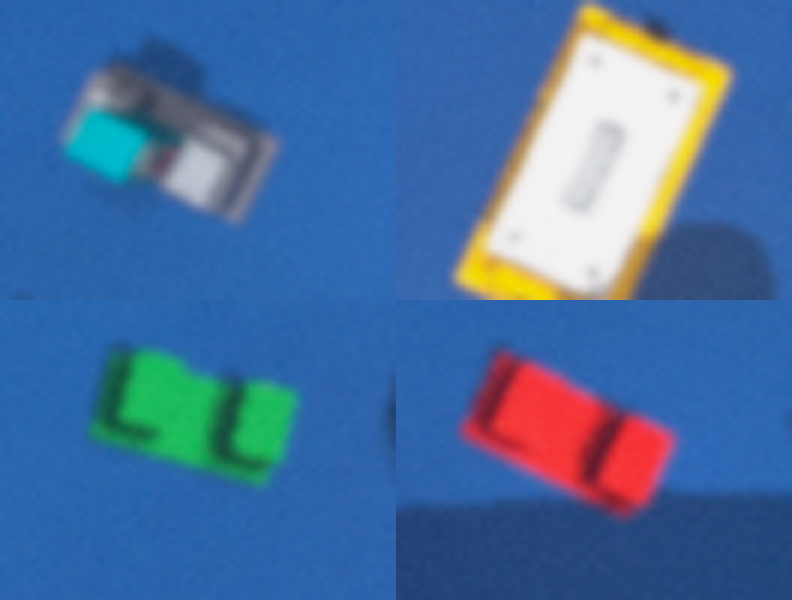

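View pics/c2.png

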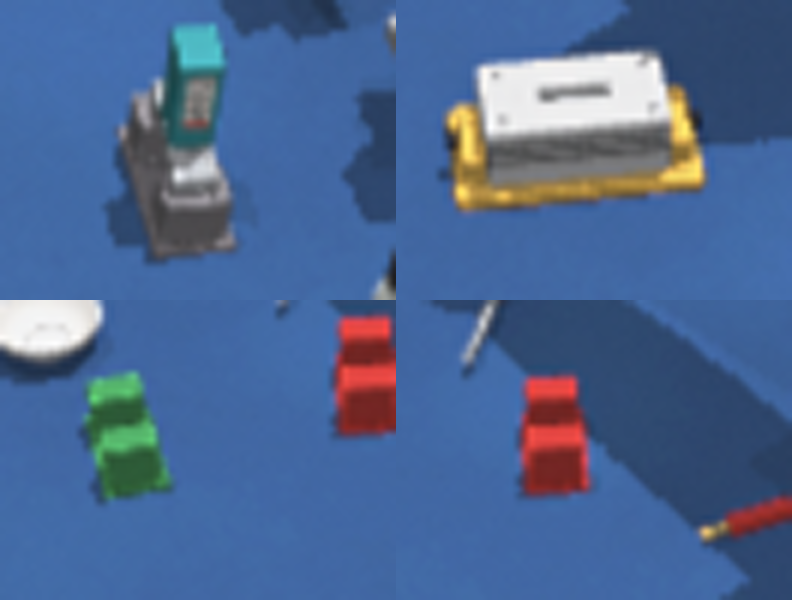

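Top crop: the small teal gauge is on the grey rest, housing top about (65–150, 108–183), with clearance around it. The slot centre is at (594,167) top and (574,92) scene. Both rests are clear of other things. Next I'll fit the poses from these corners.

```bash
cat > h.py <<'E'
import numpy as np,cv2
from scipy.optimize import least_squares
C={}
C["s"]=(396.296,257.425,190.756,np.array([[-8.41990678e-01,5.39492055e-01,-1.44036088e-04],[3.60634514e-01,5.62647307e-01,-7.43888940e-01],[-4.01241131e-01,-6.26399498e-01,-6.68303242e-01]]),np.array([.42747916,-.13709017,1.67298978]))
C["t"]=(346.647,251.781,192.584,np.array([[-0.00800682,-0.99976529,0.02013087],[-0.99687693,0.0063988,-0.07871115],[0.07856387,-0.02069823,-0.99669419]]),np.array([-.01084474,.51869938,.97755524]))
def proj(c,X):
    f,cx,cy,R,t=C[c];p=np.atleast_2d(X)@R.T+t;return np.c_[f*p[:,0]/p[:,2]+cx,f*p[:,1]/p[:,2]+cy]
def unp(c,u,z):
    f,cx,cy,R,t=C[c];d=R.T@[(u[0]-cx)/f,(u[1]-cy)/f,1];o=-R.T@t;return o+d*(z-o[2])/d[2]
O={("t",0):(115,190,0,0),("t",1):(213,162,396,0),("t",2):(320,135,0,300),("t",3):(315,190,396,300),
   ("s",0):(290,220,0,0),("s",1):(225,180,396,0),("s",2):(170,145,0,300),("s",3):(205,135,396,300)}
def full(c,k,p):
    x,y,a,b=O[c,k];return np.array([x+(p[0]-a+.5)/6-.5,y+(p[1]-b+.5)/6-.5])
def pose(x,y,w,pts,z):
    c,s=np.cos(w),np.sin(w);p=np.array(pts,float);return np.c_[x+c*p[:,0]-s*p[:,1],y+s*p[:,0]+c*p[:,1],p[:,2]+z]
def fit(obs,x0,fz=False):
    def r(v):
        X=pose(v[0],v[1],v[2],[o[2] for o in obs],v[3] if fz else 0)
        return np.concatenate([proj(o[0],X[i])[0]-o[1] for i,o in enumerate(obs)])
    q=least_squares(r,x0,loss="soft_l1");return q.x,r(q.x).reshape(-1,2).round(1).tolist()
E
cat > m.py <<'E'
from h import *
for n,k,z in(("t",0,.112),("s",0,.112)):
    pass
q=lambda c,k,p,z:unp(c,full(c,k,p),z).round(4)
print("gauge top corners",[q("t",0,p,.112)[:2] for p in((88,110),(150,131),(126,183),(65,144))], "c top",q("t",0,(107,142),.112),"c scene",q("s",0,(197,48),.112))
a=q("t",0,(280,140),0);b=q("t",0,(240,222),0);print("rest base edge R",a,b)
print("scene base",[q("s",0,p,0)[:2] for p in((122,132),(155,257),(236,245))])
for h in(.045,.05,.054):
    print(h,"slot t",q("t",1,(594,167),h),"s",q("s",1,(574,92.5),h))
B=[("t",(590,30)),("t",(702,82)),("t",(610,294)),("t",(485,250))]
S=[("s",(478,65)),("s",(660,52)),("s",(670,118)),("s",(488,140))]
print("block t",[q(c,1,p,.05)[:2] for c,p in B]);print("block s",[q(c,1,p,.05)[:2] for c,p in S])
print("slot t ends",q("t",1,(614,126),.05),q("t",1,(575,208),.05),"s",q("s",1,(538,97),.05),q("s",1,(610,88),.05))
for k,nm,pts in((2,"green",((88,380),(137,374),(160,448),(103,458))),(3,"red",((527,378),(577,377),(588,452),(523,455)))):
    P=np.array([q("s",k,p,.036)[:2] for p in pts]);print(nm,P.tolist(),"c",P.mean(0))
print("top right pads green",[q("t",2,p,.036)[:2] for p in((242,380),(298,393),(285,465))],"red",[q("t",3,p,.036)[:2] for p in((622,410),(678,437),(640,508))])
E
python3 m.py
```

```text
gauge top corners [array([0.4736, 0.3047]), array([0.4644, 0.278 ]), array([0.4421, 0.2878]), array([0.4591, 0.3142])] c top [0.4598 0.2963 0.112 ] c scene [0.4605 0.2991 0.112 ]
rest base edge R [0.4626 0.249  0.    ] [0.4231 0.2677 0.    ]
scene base [array([0.4599, 0.2521]), array([0.4994, 0.3303]), array([0.4579, 0.3475])]
0.045 slot t [0.5257 0.0033 0.045 ] s [ 0.5197 -0.0026  0.045 ]
0.05 slot t [0.5253 0.0033 0.05  ] s [0.5226 0.002  0.05  ]
0.054 slot t [0.5249 0.0033 0.054 ] s [0.5249 0.0057 0.054 ]
block t [array([0.5897, 0.0047]), array([ 0.5649, -0.0475]), array([ 0.4661, -0.0037]), array([0.4869, 0.0541])]
block s [array([ 0.5585, -0.0504]), array([ 0.4586, -0.0006]), array([0.4865, 0.0517]), array([0.5872, 0.0096])]
slot t ends [ 0.5444 -0.0062  0.05  ] [0.5062 0.0122 0.05  ] s [ 0.5429 -0.0063  0.05  ] [0.5022 0.0103 0.05  ]
green [[0.6353, -0.3539], [0.6043, -0.342], [0.6267, -0.261], [0.6626, -0.2717]] c [ 0.632225 -0.30715 ]
red [[0.4553, -0.3238], [0.4252, -0.3059], [0.4624, -0.2272], [0.501, -0.248]] c [ 0.460975 -0.276225]
top right pads green [array([ 0.6445, -0.327 ]), array([ 0.6381, -0.3539]), array([ 0.6032, -0.3464])] red [array([ 0.4719, -0.2994]), array([ 0.4589, -0.3257]), array([ 0.4256, -0.3065])]
```

>>> drive_tool(
  moves=[
    [[0,0,-0.156],[0,0,0],0.085],
    [[0,0,-0.156],[0,0,0],0.085],
    [[0,0,-0.156],[0,0,0],0.085],
    [[0,0,-0.156],[0,0,0],0.085],
    [[0,0,-0.156],[0,0,0],0.085],
  ],
  grip_force=40,
)

```text
time: 0.82
eef_pos: [0.2217, -0.6373, 0.2479]
tcp_rot: [0.847, 0.531, 0.0, -0.0]
contact_force: [0.3, 0.5, -0.4]
opening: 0.993
finger_force: 0.0
```

```bash
cat > d.py <<'E'
import sys,numpy as np
from plant import ctrl
from scipy.spatial.transform import Rotation as Rt
T=dict(gauge=(.460,.298,-26),slot=(.5245,.003,-24.5),green=(.632,-.309,-16.5),red=(.461,-.278,-28.5),via=(.56,0,-26))
s=ctrl.get_state();R=Rt.from_quat(s["tcp_rot"]).as_matrix();p=s["eef_pos"]
print("t",round(s["time"],2),"p",p.round(4),"x-yaw",np.degrees(np.arctan2(R[1,1],R[0,1])).round(2),"z",R[:,2].round(4),"open",round(s["opening"],3),"F",s["contact_force"].round(2),"ff",round(float(s["finger_force"]),2))
if sys.argv[1:]:
    x,y,w=T[sys.argv[1]];z=float(sys.argv[2])
    Ry=Rt.from_euler("z",w,degrees=True).as_matrix()@np.array([[0,1,0],[1,0,0],[0,0,-1.]])
    print("turn(tool)",Rt.from_matrix(R.T@Ry).as_rotvec().round(4),"shift now",(R.T@(np.array([x,y,z])-p)).round(4),"shift in target frame",(Ry.T@(np.array([x,y,z])-p)).round(4))
E
python3 d.py via .248; python3 d.py gauge .248
```

```text
t 0.82 p [ 0.2217 -0.6373  0.2479] x-yaw -25.84 z [-1.e-04  6.e-04 -1.e+00] open 0.993 F [ 0.33  0.51 -0.38] ff 0.0
turn(tool) [-0.0004 -0.0005  0.0029] shift now [7.211e-01 2.670e-02 3.000e-04] shift in target frame [ 7.211e-01  2.460e-02 -1.000e-04]
t 0.82 p [ 0.2217 -0.6373  0.2479] x-yaw -25.84 z [-1.e-04  6.e-04 -1.e+00] open 0.993 F [ 0.33  0.51 -0.38] ff 0.0
turn(tool) [-0.0004 -0.0005  0.0029] shift now [ 9.457e-01 -1.932e-01  5.000e-04] shift in target frame [ 9.451e-01 -1.959e-01 -1.000e-04]
```

>>> drive_tool(
  moves=[
    [[0,0,0],[0.055,0.002,0],0.085],
    [[0,0,0],[0.055,0.002,0],0.085],
    [[0,0,0],[0.055,0.002,0],0.085],
    [[0,0,0],[0.055,0.002,0],0.085],
    [[0,0,0],[0.055,0.002,0],0.085],
  ],
)

```text
time: 1.45
eef_pos: [0.3524, -0.3933, 0.2482]
tcp_rot: [0.849, 0.529, 0.0, 0.0]
contact_force: [1.2, -0.8, -0.7]
opening: 0.995
finger_force: 0.0
```

>>> drive_tool(
  moves=[
    [[0,0,0],[0.055,0.002,0],0.085],
    [[0,0,0],[0.055,0.002,0],0.085],
    [[0,0,0],[0.055,0.002,0],0.085],
    [[0,0,0],[0.055,0.002,0],0.085],
    [[0,0,0],[0.055,0.002,0],0.085],
  ],
)

```text
time: 2.08
eef_pos: [0.4825, -0.1508, 0.2484]
tcp_rot: [0.849, 0.529, 0.0, 0.0]
contact_force: [0.7, -0.5, -0.4]
opening: 0.997
finger_force: 0.0
```

>>> drive_tool(
  moves=[
    [[0,0,0],[0.055,-0.025,0],0.085],
    [[0,0,0],[0.055,-0.04,0],0.085],
    [[0,0,0],[0.05,-0.04,0],0.085],
    [[0,0,0],[0.05,-0.04,0],0.085],
    [[0,0,0],[0.045,-0.03,0],0.085],
  ],
)

```text
time: 2.7
eef_pos: [0.4377, 0.1471, 0.2484]
tcp_rot: [0.848, 0.529, 0.0, 0.0]
contact_force: [0.1, -0.6, -0.4]
opening: 0.996
finger_force: 0.0
```

```bash
python3 d.py gauge .15
```

```text
t 2.7 p [0.4377 0.1471 0.2484] x-yaw -26.1 z [ 7.e-04  2.e-04 -1.e+00] open 0.996 F [ 0.08 -0.61 -0.38] ff 0.0
turn(tool) [ 0.0005 -0.0004 -0.0017] shift now [ 0.1453 -0.0464  0.0985] shift in target frame [ 0.1454 -0.0461  0.0984]
```

>>> drive_tool(
  moves=[
    [[0,0,0],[0.05,-0.016,0],0.085],
    [[0,0,0],[0.05,-0.016,0.02],0.085],
    [[0,0,0],[0.045,-0.014,0.03],0.085],
    [[0,0,0],[0,0,0.04],0.085],
    [[0,0,0],[0,0,0],0.085],
  ],
)

```text
time: 3.32
eef_pos: [0.4585, 0.2949, 0.1544]
tcp_rot: [0.848, 0.529, -0.004, -0.001]
contact_force: [-0.0, 0.4, -0.4]
opening: 0.995
finger_force: 0.0
```

```bash
python3 d.py gauge .078
python3 - <<'E'
from plant import ctrl
import cv2,numpy as np
t=ctrl.read_camera("top")["image"][:,:,::-1];s=ctrl.read_camera("scene")["image"][:,:,::-1]
f=lambda im,x,y:cv2.resize(im[y:y+120,x:x+80],(400,600),interpolation=cv2.INTER_CUBIC)
cv2.imwrite("pics/a1.png",np.hstack([f(s,280,170),f(t,95,160)]))
E
```

```text
t 3.33 p [0.4585 0.2949 0.1544] x-yaw -26.07 z [-0.0083 -0.0034 -1.    ] open 0.995 F [-0.05  0.36 -0.42] ff 0.0
turn(tool) [-0.0059  0.0067 -0.0011] shift now [0.0039 0.0004 0.0763] shift in target frame [ 0.0034 -0.      0.0764]
```

View pics/a1.png

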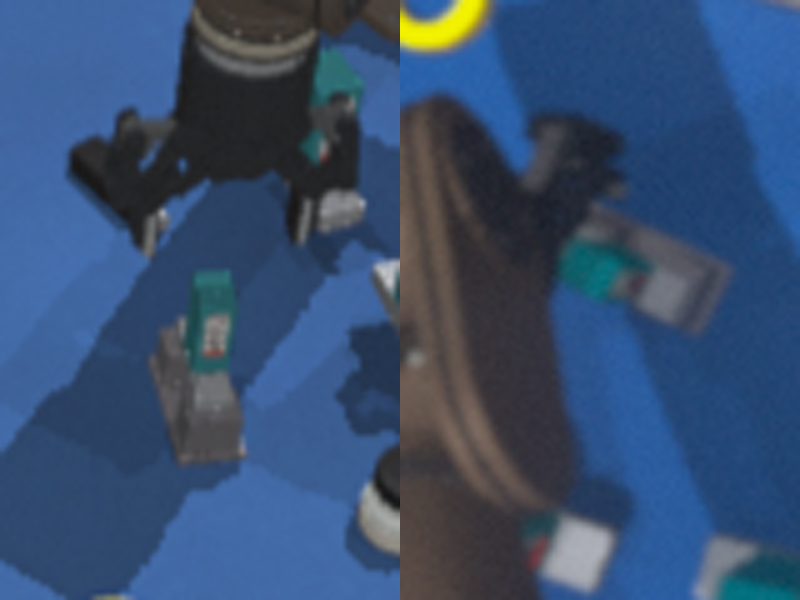

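The open fingers, at (148,245) and (300,235), straddle the teal housing at (213,290) in line with its 24 mm. I'll go down and grip.

>>> drive_tool(
  moves=[
    [[0,0,0],[0.003,0,0.02],0.085],
    [[0,0,0],[0,0,0.02],0.085],
    [[0,0,0],[0,0,0.02],0.085],
    [[0,0,0],[0,0,0.014],0.085],
    [[0,0,0],[0,0,0],0.085],
  ],
)

```text
time: 4.05
eef_pos: [0.4629, 0.2979, 0.0847]
tcp_rot: [0.849, 0.529, 0.0, 0.0]
contact_force: [-0.1, -0.3, 0.7]
opening: 0.992
finger_force: 0.0
```

```bash
python3 d.py gauge .078
```

```text
t 4.05 p [0.4629 0.2979 0.0847] x-yaw -26.17 z [ 0. -0. -1.] open 0.992 F [-0.12 -0.28  0.72] ff 0.0
turn(tool) [ 0.    -0.    -0.003] shift now [-0.0012 -0.0026  0.0067] shift in target frame [-0.0012 -0.0026  0.0067]
```

>>> drive_tool(
  moves=[
    [[0,0,0],[0,-0.002,0.004],0.085],
    [[0,0,0],[0,0,0],0.085],
    [[0,0,0],[0,0,0],0.04],
    [[0,0,0],[0,0,0],0.032],
    [[0,0,0],[0,0,0],0.032],
  ],
  grip_force=25,
)

```text
time: 4.68
eef_pos: [0.4609, 0.2991, 0.0805]
tcp_rot: [0.849, 0.529, 0.0, 0.0]
contact_force: [0.5, 0.8, 0.7]
opening: 0.383
finger_force: 0.0
```

```bash
python3 d.py gauge .078
```

```text
t 4.67 p [0.4609 0.2991 0.0805] x-yaw -26.12 z [ 2.e-04  1.e-04 -1.e+00] open 0.383 F [0.47 0.77 0.75] ff 0.0
turn(tool) [ 0.0001 -0.0001 -0.0022] shift now [-0.0014 -0.0003  0.0025] shift in target frame [-0.0014 -0.0003  0.0025]
```

>>> drive_tool(
  moves=[
    [[0,0,0],[0,0,0.0025],0.026],
    [[0,0,0],[0,0,0],0.018],
    [[0,0,0],[0,0,0],0.01],
    [[0,0,0],[0,0,0],0.0],
    [[0,0,0],[0,0,0],0.0],
  ],
  grip_force=60,
)

```text
time: 5.3
eef_pos: [0.4609, 0.2993, 0.0779]
tcp_rot: [0.849, 0.529, 0.0, -0.0]
contact_force: [-0.0, 0.9, 0.2]
opening: 0.274
finger_force: 58.2
```

```bash
python3 d.py gauge .078
python3 - <<'E'
from plant import ctrl
print(ctrl.get_state())
E
```

```text
t 5.3 p [0.4609 0.2993 0.0779] x-yaw -26.14 z [ 3.e-04  4.e-04 -1.e+00] open 0.274 F [-0.04  0.95  0.22] ff 58.21
turn(tool) [ 0.     -0.0005 -0.0024] shift now [-0.0015 -0.0002 -0.0001] shift in target frame [-0.0015 -0.0003 -0.0001]
{'time': 5.3, 'qpos': array([3.91125736e-01, 2.19553103e-01, 2.00035307e+00, 3.57147253e-04,
       9.21296006e-01, 8.47076168e-01]), 'dq': array([-0.00030793, -0.00088316,  0.00035896, -0.00120136,  0.00092095,
       -0.00103786]), 'joint_efforts': array([ -0.60554042, -32.18388319, -23.35560858,  -0.25841332,
         0.11376222,  -0.03224134]), 'eef_pos': array([0.46090128, 0.29927639, 0.07789196]), 'tcp_rot': array([ 8.48678278e-01,  5.28909370e-01,  2.16088126e-04, -1.07954473e-04]), 'contact_force': array([-0.03720784,  0.94712253,  0.21909518]), 'wrist_torque': array([ 0.23293806,  0.00254922, -0.02515547]), 'finger_force': 58.21416914463043, 'opening': 0.2743084198153552}
```

>>> drive_tool(
  moves=[
    [[0,0,0],[0,0,-0.015],0.0],
    [[0,0,0],[0,0,-0.025],0.0],
    [[0,0,0],[0,0,-0.03],0.0],
    [[0,0,0],[0,0,-0.02],0.0],
    [[0,0,0],[0,0,0],0.0],
  ],
)

```text
time: 5.92
eef_pos: [0.4618, 0.2993, 0.17]
tcp_rot: [0.849, 0.529, 0.002, 0.001]
contact_force: [-0.1, 0.2, -2.2]
opening: 0.275
finger_force: 57.7
```

```bash
python3 d.py slot .150
python3 - <<'E'
from plant import ctrl
print(ctrl.get_state().keys())
E
```

```text
t 5.92 p [0.4618 0.2993 0.17  ] x-yaw -26.12 z [ 0.0038  0.0012 -1.    ] open 0.275 F [-0.09  0.21 -2.23] ff 57.74
turn(tool) [ 0.0029 -0.0027 -0.0283] shift now [-0.2385  0.1867  0.0199] shift in target frame [-0.2436  0.18    0.02  ]
dict_keys(['time', 'qpos', 'dq', 'joint_efforts', 'eef_pos', 'tcp_rot', 'contact_force', 'wrist_torque', 'finger_force', 'opening'])
```

Lifted: the force shows −2.2 N, against 2.6 N of gauge weight. Now over the slot.

>>> drive_tool(
  moves=[
    [[0,0,-0.028],[-0.035,0.025,0],0.0],
    [[0,0,0],[-0.045,0.033,0],0.0],
    [[0,0,0],[-0.045,0.033,0],0.0],
    [[0,0,0],[-0.045,0.033,0],0.0],
    [[0,0,0],[-0.04,0.03,0],0.0],
  ],
)

```text
time: 6.55
eef_pos: [0.5116, 0.042, 0.1664]
tcp_rot: [0.841, 0.541, -0.001, -0.001]
contact_force: [0.0, 0.5, -3.4]
opening: 0.276
finger_force: 58.0
```

>>> drive_tool(
  moves=[
    [[0,0,0],[-0.025,0.02,0],0.0],
    [[0,0,0],[-0.0085,0.007,0.01],0.0],
    [[0,0,0],[0,0,0.005],0.0],
    [[0,0,0],[0,0,0],0.0],
    [[0,0,0],[0,0,0],0.0],
  ],
)

```text
time: 7.18
eef_pos: [0.523, 0.0033, 0.1526]
tcp_rot: [0.841, 0.541, -0.0, -0.0]
contact_force: [-0.3, -0.5, -2.7]
opening: 0.277
finger_force: 58.0
```

```bash
python3 d.py slot .150
python3 - <<'E'
from plant import ctrl
import cv2,numpy as np
t=ctrl.read_camera("top")["image"][:,:,::-1];s=ctrl.read_camera("scene")["image"][:,:,::-1]
cv2.imwrite("pics/t2.png",t);cv2.imwrite("pics/s2.png",s)
f=lambda im,x,y:cv2.resize(im[y:y+100,x:x+66],(396,600),interpolation=cv2.INTER_CUBIC)
cv2.imwrite("pics/a2.png",np.hstack([f(s,225,130),f(t,215,130)]))
E
```

```text
t 7.17 p [0.523  0.0033 0.1526] x-yaw -24.43 z [-5.e-04  3.e-04 -1.e+00] open 0.277 F [-0.26 -0.5  -2.71] ff 58.04
turn(tool) [-0.0005 -0.0001  0.0012] shift now [0.0003 0.0015 0.0026] shift in target frame [0.0003 0.0015 0.0026]
```

View pics/a2.png

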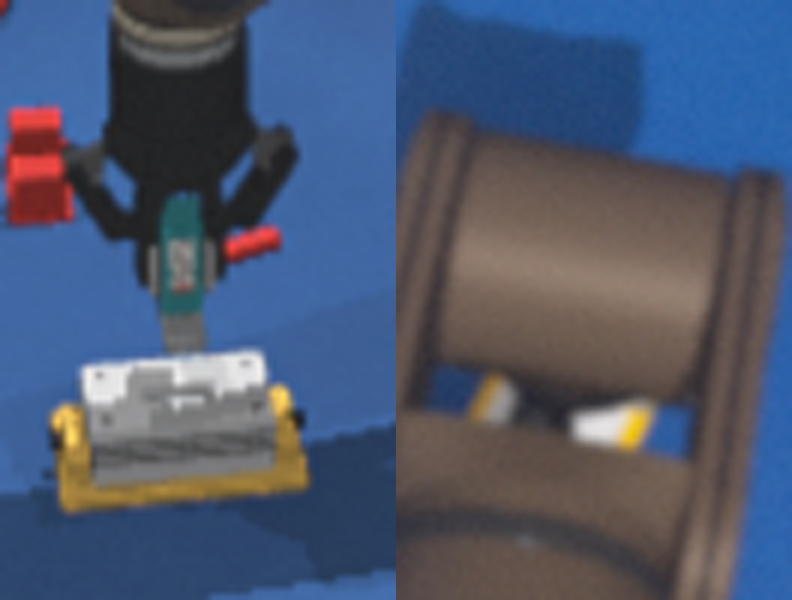

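```bash
cat > p.py <<'E'
from h import *
w=np.radians(-24.43);zf=.1526+.002-.044
for off in(-.003,-.0015,0,.0015):
    c=np.array([.523,.0033])+off*np.array([-np.sin(w),np.cos(w)])
    X=pose(*c,w,[(-.012,.035,0),(.012,.035,0),(-.012,.035,.012),(.012,.035,.012),(0,0,-.028),(-.012,.015,.076),(.012,.015,.076),(-.012,-.015,.076)],zf)
    print(off,((proj("s",X)-[225,130]+.5)*6-.5).round(0).astype(int).tolist())
X=pose(.5245,.003,np.radians(-24.5),[(-.055,.03,0),(.055,.03,0),(-.055,-.03,0),(.055,-.03,0),(-.022,.007,0),(.022,.007,0),(-.022,-.007,0),(.022,-.007,0)],.05)
print(((proj("s",X)-[225,130]+.5)*6-.5).round(0).astype(int).tolist())
s=cv2.imread("pics/s2.png")[170:203,235:268];cv2.imwrite("pics/a3.png",cv2.resize(s,(594,594),interpolation=cv2.INTER_CUBIC))
E
python3 p.py
```

```text
-0.003 [[206, 352], [165, 356], [206, 336], [165, 340], [178, 350], [201, 226], [159, 230], [194, 194]]
-0.0015 [[207, 353], [165, 357], [207, 338], [165, 342], [178, 352], [202, 228], [159, 232], [194, 195]]
0 [[207, 355], [166, 359], [207, 339], [165, 343], [178, 353], [202, 230], [160, 233], [195, 197]]
0.0015 [[207, 357], [166, 361], [208, 341], [166, 345], [179, 355], [203, 231], [160, 235], [195, 199]]
[[275, 420], [90, 438], [259, 353], [80, 370], [214, 399], [141, 406], [211, 383], [138, 390]]
```

View pics/a3.png

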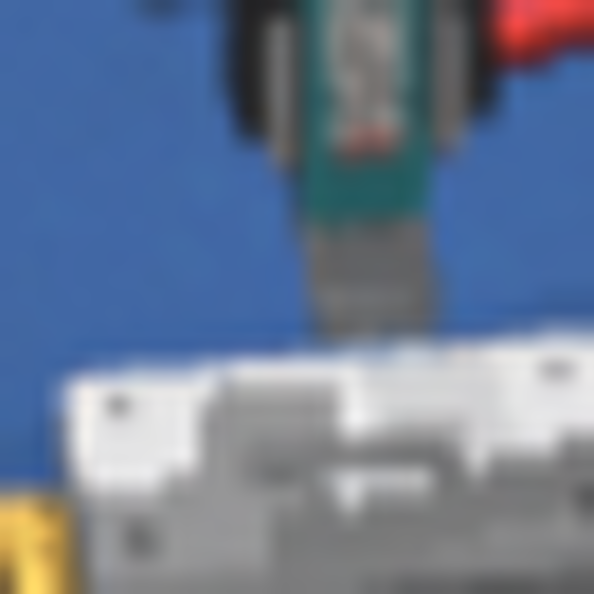

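Against the model, the gauge sits about 2–3 mm toward −tool x in the grip. I'll correct for that and go down to just above the highest possible touch.

>>> drive_tool(
  moves=[
    [[0,0,0],[0.0025,0.0015,0.005],0.0],
    [[0,0,0],[0,0,0.01],0.0],
    [[0,0,0],[0,0,0.008],0.0],
    [[0,0,0],[0,0,0],0.0],
    [[0,0,0],[0,0,0],0.0],
  ],
)

```text
time: 7.9
eef_pos: [0.5257, 0.0038, 0.1298]
tcp_rot: [0.841, 0.541, -0.0, -0.0]
contact_force: [0.3, -0.1, -2.0]
opening: 0.274
finger_force: 58.0
```

>>> drive_tool(
  moves=[
    [[0,0,0],[0,0,0.002],0.0],
    [[0,0,0],[0,0,0.002],0.0],
    [[0,0,0],[0,0,0],0.0],
  ],
)

```text
time: 8.28
eef_pos: [0.5255, 0.0039, 0.1256]
tcp_rot: [0.841, 0.541, -0.0, -0.0]
contact_force: [0.4, 0.2, -2.5]
opening: 0.274
finger_force: 58.0
```

>>> drive_tool(
  moves=[
    [[0,0,0],[0,0,0.002],0.0],
    [[0,0,0],[0,0,0.002],0.0],
    [[0,0,0],[0,0,0],0.0],
  ],
)

```text
time: 8.65
eef_pos: [0.5255, 0.0039, 0.1215]
tcp_rot: [0.841, 0.541, -0.0, -0.0]
contact_force: [0.7, -0.7, -2.3]
opening: 0.277
finger_force: 58.0
```

```bash
python3 d.py slot .110
```

```text
t 8.65 p [0.5255 0.0039 0.1215] x-yaw -24.52 z [-6.e-04  1.e-04 -1.e+00] open 0.277 F [ 0.72 -0.72 -2.31] ff 58.04
turn(tool) [-0.0006  0.0001 -0.0004] shift now [-0.0012 -0.0005  0.0115] shift in target frame [-0.0012 -0.0005  0.0115]
```

>>> drive_tool(
  moves=[
    [[0,0,0],[0,0,0.002],0.0],
    [[0,0,0],[0,0,0.002],0.0],
    [[0,0,0],[0,0,0],0.0],
  ],
)

```text
time: 9.02
eef_pos: [0.5255, 0.0039, 0.1176]
tcp_rot: [0.841, 0.541, -0.0, -0.0]
contact_force: [-0.8, 0.3, -2.9]
opening: 0.274
finger_force: 58.0
```

>>> drive_tool(
  moves=[
    [[0,0,0],[0,0,0.002],0.0],
    [[0,0,0],[0,0,0.002],0.0],
    [[0,0,0],[0,0,0],0.0],
  ],
)

```text
time: 9.4
eef_pos: [0.5255, 0.0039, 0.1136]
tcp_rot: [0.841, 0.541, -0.0, -0.0]
contact_force: [0.4, -0.2, -2.3]
opening: 0.275
finger_force: 58.0
```

>>> drive_tool(
  moves=[
    [[0,0,0],[0,0,0.002],0.0],
    [[0,0,0],[0,0,0.002],0.0],
    [[0,0,0],[0,0,0],0.0],
  ],
)

```text
time: 9.78
eef_pos: [0.5259, 0.0038, 0.11]
tcp_rot: [0.841, 0.541, 0.0, 0.0]
contact_force: [-0.6, 0.2, -0.4]
opening: 0.274
finger_force: 58.1
```

```bash
python3 d.py slot .110;python3 - <<'E'
from plant import ctrl
import cv2,numpy as np
s=ctrl.read_camera("scene")["image"][:,:,::-1]
cv2.imwrite("pics/a4.png",cv2.resize(s[150:210,230:280],(500,600),interpolation=cv2.INTER_CUBIC))
E
```

```text
t 9.78 p [0.5259 0.0038 0.11  ] x-yaw -24.52 z [ 4.e-04 -1.e-04 -1.e+00] open 0.274 F [-0.56  0.2  -0.43] ff 58.1
turn(tool) [ 0.0004 -0.0001 -0.0004] shift now [-0.0013 -0.0009  0.    ] shift in target frame [-0.0013 -0.0009  0.    ]
```

View pics/a4.png

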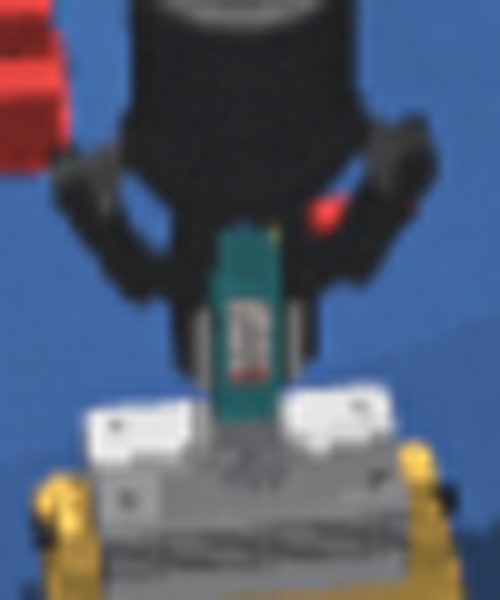

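The foot is centred over the block and the probe has touched the floor at about z = 0.041, so the tip is below the block top and inside the slot. Continuing down.

>>> drive_tool(
  moves=[
    [[0,0,0],[0,0,0.003],0.0],
    [[0,0,0],[0,0,0.003],0.0],
    [[0,0,0],[0,0,0.003],0.0],
    [[0,0,0],[0,0,0.002],0.0],
    [[0,0,0],[0,0,0],0.0],
  ],
)

```text
time: 10.45
eef_pos: [0.5259, 0.0038, 0.0989]
tcp_rot: [0.841, 0.541, 0.0, 0.0]
contact_force: [-0.5, 1.2, 2.3]
opening: 0.276
finger_force: 58.5
```

>>> drive_tool(
  moves=[
    [[0,0,0],[0,0,0.001],0.0],
    [[0,0,0],[0,0,0],0.0],
  ],
)

```text
time: 10.7
eef_pos: [0.5259, 0.0038, 0.098]
tcp_rot: [0.841, 0.541, 0.0, 0.0]
contact_force: [-0.1, -0.1, 0.9]
opening: 0.278
finger_force: 58.5
```

>>> drive_tool(
  moves=[
    [[0,0,0],[0,0,0.001],0.0],
    [[0,0,0],[0,0,0],0.0],
  ],
)

```text
time: 10.95
eef_pos: [0.5259, 0.0038, 0.0969]
tcp_rot: [0.841, 0.541, 0.0, 0.0]
contact_force: [0.7, 0.8, 2.2]
opening: 0.276
finger_force: 58.5
```

```bash
python3 d.py slot .090
```

```text
t 10.95 p [0.5259 0.0038 0.0969] x-yaw -24.53 z [ 6.e-04 -1.e-04 -1.e+00] open 0.276 F [0.69 0.77 2.24] ff 58.49
turn(tool) [ 0.0005 -0.0002 -0.0005] shift now [-0.0013 -0.0009  0.0069] shift in target frame [-0.0013 -0.0009  0.0069]
```

>>> drive_tool(
  moves=[
    [[0,0,0],[0,0,0.0005],0.0],
    [[0,0,0],[0,0,0],0.0],
  ],
)

```text
time: 11.2
eef_pos: [0.5259, 0.0039, 0.0964]
tcp_rot: [0.841, 0.541, 0.0, 0.0]
contact_force: [1.5, 0.7, 2.2]
opening: 0.276
finger_force: 58.5
```

>>> drive_tool(
  moves=[
    [[0,0,0],[0,0,0.0005],0.0],
    [[0,0,0],[0,0,0],0.0],
  ],
)

```text
time: 11.45
eef_pos: [0.5258, 0.0038, 0.0959]
tcp_rot: [0.841, 0.541, 0.0, 0.0]
contact_force: [0.7, -0.0, 1.9]
opening: 0.279
finger_force: 58.5
```

>>> drive_tool(
  moves=[
    [[0,0,0],[0,0,0.0005],0.0],
    [[0,0,0],[0,0,0],0.0],
  ],
)

```text
time: 11.7
eef_pos: [0.5258, 0.0039, 0.0954]
tcp_rot: [0.841, 0.541, 0.0, 0.0]
contact_force: [0.5, 1.0, 2.4]
opening: 0.272
finger_force: 58.5
```

>>> drive_tool(
  moves=[
    [[0,0,0],[0,0,0.0005],0.0],
    [[0,0,0],[0,0,0],0.0],
  ],
)

```text
time: 11.95
eef_pos: [0.5258, 0.0039, 0.0949]
tcp_rot: [0.841, 0.541, 0.0, 0.0]
contact_force: [1.7, 0.1, 2.3]
opening: 0.276
finger_force: 58.5
```

>>> drive_tool(
  moves=[
    [[0,0,0],[0,0,0.0005],0.0],
    [[0,0,0],[0,0,0],0.0],
  ],
)

```text
time: 12.2
eef_pos: [0.5259, 0.0039, 0.0948]
tcp_rot: [0.841, 0.541, 0.0, 0.0]
contact_force: [-0.5, 0.2, 4.4]
opening: 0.274
finger_force: 58.9
```

>>> drive_tool(
  moves=[
    [[0,0,0],[0,0,0.0005],0.0],
    [[0,0,0],[0,0,0],0.0],
  ],
)

```text
time: 12.45
eef_pos: [0.5258, 0.0038, 0.0948]
tcp_rot: [0.841, 0.541, -0.0, -0.0]
contact_force: [-0.9, 0.0, 7.1]
opening: 0.28
finger_force: 59.1
```

>>> drive_tool(
  moves=[
    [[0,0,0],[0,0,0.0005],0.0],
    [[0,0,0],[0,0,0],0.0],
  ],
)

```text
time: 12.7
eef_pos: [0.5259, 0.0038, 0.0947]
tcp_rot: [0.841, 0.541, -0.0, -0.0]
contact_force: [-2.3, 0.5, 9.9]
opening: 0.28
finger_force: 59.4
```

Foot seated: about 12.5 N in total, of which about 4.9 N is the spring. Probe travel is about 17–19 mm, so the slot is about 10 mm deep and fails. Holding for over a second.

>>> drive_tool(
  moves=[
    [[0,0,0],[0,0,0],0.0],
    [[0,0,0],[0,0,0],0.0],
    [[0,0,0],[0,0,0],0.0],
    [[0,0,0],[0,0,0],0.0],
    [[0,0,0],[0,0,0],0.0],
  ],
)

```text
time: 13.32
eef_pos: [0.5259, 0.0038, 0.0948]
tcp_rot: [0.841, 0.541, -0.0, -0.0]
contact_force: [-2.6, 0.7, 10.1]
opening: 0.275
finger_force: 59.4
```

>>> drive_tool(
  moves=[
    [[0,0,0],[0,0,0],0.0],
    [[0,0,0],[0,0,0],0.0],
    [[0,0,0],[0,0,0],0.0],
    [[0,0,0],[0,0,0],0.0],
    [[0,0,0],[0,0,0],0.0],
  ],
)

```text
time: 13.95
eef_pos: [0.5259, 0.0038, 0.0948]
tcp_rot: [0.841, 0.541, -0.0, -0.0]
contact_force: [-1.9, 1.2, 10.3]
opening: 0.275
finger_force: 59.4
```

```bash
python3 d.py red .17
python3 - <<'E'
from plant import ctrl
import cv2
s=ctrl.read_camera("scene")["image"][:,:,::-1]
cv2.imwrite("pics/a5.png",cv2.resize(s[160:205,232:277],(600,600),interpolation=cv2.INTER_CUBIC))
E
```

```text
t 13.95 p [0.5259 0.0038 0.0948] x-yaw -24.51 z [-3.e-04 -1.e-04 -1.e+00] open 0.275 F [-1.88  1.24 10.28] ff 59.42
turn(tool) [-0.0002  0.0002  0.0696] shift now [-0.2834  0.0579 -0.0752] shift in target frame [-0.2786  0.0774 -0.0752]
```

View pics/a5.png

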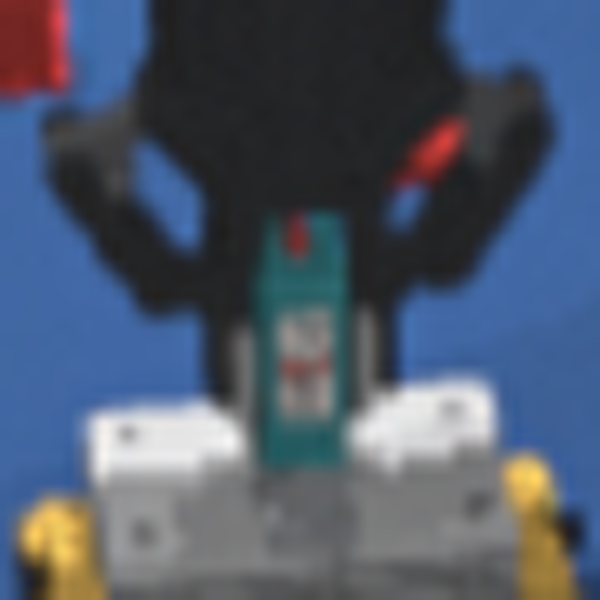

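The foot is flat, and the red bar has risen to mid-scale at (305,368). I'll cross-check the travel on the way up: stopping 13.6 mm above seating, the spring should still push only if the slot is shallow.

>>> drive_tool(
  moves=[
    [[0,0,0],[0,0,-0.004],0.0],
    [[0,0,0],[0,0,-0.006],0.0],
    [[0,0,0],[0,0,-0.005],0.0],
    [[0,0,0],[0,0,0],0.0],
    [[0,0,0],[0,0,0],0.0],
  ],
)

```text
time: 14.62
eef_pos: [0.5254, 0.0039, 0.1079]
tcp_rot: [0.841, 0.541, -0.0, -0.0]
contact_force: [1.9, -0.2, -0.4]
opening: 0.276
finger_force: 58.2
```

>>> drive_tool(
  moves=[
    [[0,0,0],[0,0,0],0.0],
  ],
)

```text
time: 14.75
eef_pos: [0.5254, 0.0039, 0.1079]
tcp_rot: [0.841, 0.541, -0.0, -0.0]
contact_force: [1.3, -0.1, -0.7]
opening: 0.279
finger_force: 58.2
```

>>> drive_tool(
  moves=[
    [[0,0,0],[0,0,0],0.0],
  ],
)

```text
time: 14.88
eef_pos: [0.5254, 0.0039, 0.1081]
tcp_rot: [0.841, 0.541, -0.0, -0.0]
contact_force: [1.8, -1.1, 0.3]
opening: 0.273
finger_force: 58.2
```

>>> drive_tool(
  moves=[
    [[0,0,0],[0,0,-0.004],0.0],
    [[0,0,0],[0,0,-0.003],0.0],
    [[0,0,0],[0,0,0],0.0],
  ],
)

```text
time: 15.25
eef_pos: [0.5249, 0.0041, 0.1149]
tcp_rot: [0.841, 0.541, -0.001, -0.001]
contact_force: [-0.3, 0.2, -3.2]
opening: 0.277
finger_force: 57.9
```

>>> drive_tool(
  moves=[
    [[0,0,0],[0,0,0],0.0],
  ],
)

```text
time: 15.38
eef_pos: [0.525, 0.004, 0.1148]
tcp_rot: [0.841, 0.541, -0.001, -0.001]
contact_force: [-0.3, 0.2, -2.5]
opening: 0.282
finger_force: 57.9
```

Still about 2.2 N of spring at 13 mm up, so travel is about 17 mm and depth about 11 mm: fail, red rest.

>>> drive_tool(
  moves=[
    [[0,0,0],[0,0,-0.02],0.0],
    [[0,0,0],[0,0,-0.03],0.0],
    [[0,0,0.07],[0,0,-0.005],0.0],
    [[0,0,0],[-0.025,0.006,0],0.0],
    [[0,0,0],[-0.045,0.012,0],0.0],
  ],
)

```text
time: 16.0
eef_pos: [0.5077, -0.0659, 0.1701]
tcp_rot: [0.859, 0.512, -0.0, -0.0]
contact_force: [0.9, -0.6, -2.8]
opening: 0.278
finger_force: 58.1
```

>>> drive_tool(
  moves=[
    [[0,0,0],[-0.045,0.013,0],0.0],
    [[0,0,0],[-0.045,0.013,0],0.0],
    [[0,0,0],[-0.045,0.013,0],0.0],
    [[0,0,0],[-0.04,0.012,0],0.0],
    [[0,0,0],[-0.02,0.006,0],0.0],
  ],
)

```text
time: 16.62
eef_pos: [0.4642, -0.2664, 0.17]
tcp_rot: [0.86, 0.51, -0.0, -0.0]
contact_force: [-0.4, 0.4, -0.9]
opening: 0.273
finger_force: 58.1
```

>>> drive_tool(
  moves=[
    [[0,0,0],[-0.0105,0,0],0.0],
    [[0,0,0],[0,0,0.01],0.0],
    [[0,0,0],[0,0,0.01],0.0],
    [[0,0,0],[0,0,0],0.0],
    [[0,0,0],[0,0,0],0.0],
  ],
)

```text
time: 17.25
eef_pos: [0.4602, -0.2734, 0.1501]
tcp_rot: [0.859, 0.511, -0.0, -0.0]
contact_force: [-0.1, 0.4, -1.5]
opening: 0.275
finger_force: 58.1
```

```bash
python3 d.py red .1
python3 - <<'E'
from plant import ctrl
import cv2,numpy as np
s=ctrl.read_camera("scene")["image"][:,:,::-1];t=ctrl.read_camera("top")["image"][:,:,::-1]
f=lambda im,x,y:cv2.resize(im[y:y+80,x:x+53],(400,600),interpolation=cv2.INTER_CUBIC)
cv2.imwrite("pics/a6.png",np.hstack([f(s,205,100),f(t,315,170)]))
E
```

```text
t 17.25 p [ 0.4602 -0.2734  0.1501] x-yaw -28.47 z [-2.e-04  3.e-04 -1.e+00] open 0.275 F [-0.09  0.45 -1.53] ff 58.08
turn(tool) [-0.0003 -0.0001  0.0005] shift now [-0.0037  0.003   0.0501] shift in target frame [-0.0037  0.003   0.0501]
```

View pics/a6.png

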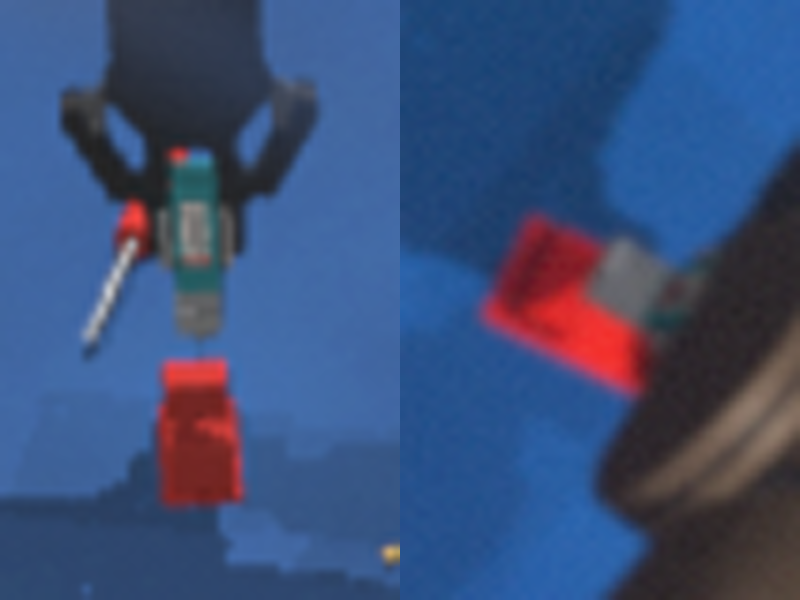

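The gauge is lined up over the red rest, its foot seen at (197,315) above the pads at (195,375). Small correction, then down.

>>> drive_tool(
  moves=[
    [[0,0,0],[-0.0015,0.003,0.01],0.0],
    [[0,0,0],[0,0,0.02],0.0],
    [[0,0,0],[0,0,0.02],0.0],
    [[0,0,0],[0,0,0.012],0.0],
    [[0,0,0],[0,0,0.004],0.0],
  ],
)

```text
time: 17.98
eef_pos: [0.4615, -0.2765, 0.0833]
tcp_rot: [0.86, 0.511, -0.0, -0.001]
contact_force: [0.2, -0.0, -2.2]
opening: 0.274
finger_force: 58.1
```

>>> drive_tool(
  moves=[
    [[0,0,0],[0,0,0.002],0.0],
    [[0,0,0],[0,0,0],0.0],
    [[0,0,0],[0,0,0],0.0],
  ],
)

```text
time: 18.35
eef_pos: [0.4623, -0.277, 0.083]
tcp_rot: [0.86, 0.511, 0.0, 0.001]
contact_force: [0.1, 0.1, -2.7]
opening: 0.276
finger_force: 58.1
```

>>> drive_tool(
  moves=[
    [[0,0,0],[0,0,0.001],0.0],
    [[0,0,0],[0,0,0],0.0],
  ],
)

```text
time: 18.6
eef_pos: [0.4619, -0.2767, 0.0814]
tcp_rot: [0.86, 0.511, 0.0, 0.0]
contact_force: [0.6, -0.3, -2.1]
opening: 0.274
finger_force: 58.1
```

>>> drive_tool(
  moves=[
    [[0,0,0],[0,0,0.001],0.0],
    [[0,0,0],[0,0,0],0.0],
  ],
)

```text
time: 18.85
eef_pos: [0.4618, -0.2767, 0.0802]
tcp_rot: [0.86, 0.511, -0.0, -0.0]
contact_force: [0.6, -0.1, -1.7]
opening: 0.274
finger_force: 58.1
```

```bash
python3 d.py red .078
```

```text
t 18.85 p [ 0.4618 -0.2767  0.0802] x-yaw -28.53 z [-2.e-04  2.e-04 -1.e+00] open 0.274 F [ 0.62 -0.09 -1.69] ff 58.08
turn(tool) [-0.0003 -0.0001 -0.0005] shift now [-0.0015 -0.0001  0.0022] shift in target frame [-0.0015 -0.0001  0.0022]
```

>>> drive_tool(
  moves=[
    [[0,0,0],[0,0,0.001],0.0],
    [[0,0,0],[0,0,0],0.0],
  ],
)

```text
time: 19.1
eef_pos: [0.4618, -0.2767, 0.0792]
tcp_rot: [0.86, 0.511, -0.0, -0.0]
contact_force: [-0.1, 0.9, -2.1]
opening: 0.273
finger_force: 58.1
```

>>> drive_tool(
  moves=[
    [[0,0,0],[0,0,0.001],0.0],
    [[0,0,0],[0,0,0],0.0],
  ],
)

```text
time: 19.35
eef_pos: [0.4618, -0.2767, 0.0782]
tcp_rot: [0.86, 0.511, -0.0, -0.0]
contact_force: [0.6, -0.6, -2.3]
opening: 0.274
finger_force: 58.1
```

>>> drive_tool(
  moves=[
    [[0,0,0],[0,0,0.0005],0.0],
    [[0,0,0],[0,0,0],0.0],
  ],
)

```text
time: 19.6
eef_pos: [0.4619, -0.2768, 0.0779]
tcp_rot: [0.86, 0.511, 0.0, 0.0]
contact_force: [-0.4, -0.1, -3.2]
opening: 0.274
finger_force: 58.3
```

>>> drive_tool(
  moves=[
    [[0,0,0],[0,0,0.0005],0.0],
    [[0,0,0],[0,0,0],0.0],
  ],
)

```text
time: 19.85
eef_pos: [0.4619, -0.2768, 0.0779]
tcp_rot: [0.86, 0.511, -0.0, -0.0]
contact_force: [-2.0, 1.4, 2.8]
opening: 0.279
finger_force: 58.6
```

>>> drive_tool(
  moves=[
    [[0,0,0],[0,0,0.0003],0.0],
    [[0,0,0],[0,0,0],0.0],
  ],
)

```text
time: 20.1
eef_pos: [0.4619, -0.2768, 0.0779]
tcp_rot: [0.86, 0.511, -0.0, -0.0]
contact_force: [-1.7, 2.3, 5.3]
opening: 0.272
finger_force: 59.0
```

Seated at z = 0.0779, the same height as on the home rest. Releasing gently.

>>> drive_tool(
  moves=[
    [[0,0,0],[0,0,-0.0005],0.018],
    [[0,0,0],[0,0,0],0.022],
    [[0,0,0],[0,0,0],0.026],
    [[0,0,0],[0,0,0],0.034],
    [[0,0,0],[0,0,0],0.05],
  ],
  grip_force=20,
)

```text
time: 20.72
eef_pos: [0.462, -0.2768, 0.0774]
tcp_rot: [0.86, 0.511, 0.0, 0.0]
contact_force: [0.8, -0.2, -0.6]
opening: 0.58
finger_force: 0.0
```

>>> drive_tool(
  moves=[
    [[0,0,0],[0,0,0],0.06],
    [[0,0,0],[0,0,-0.01],0.06],
    [[0,0,0],[0,0,-0.03],0.06],
    [[0,0,0],[0,0,-0.04],0.06],
    [[0,0,0],[0,0,-0.04],0.06],
  ],
)

```text
time: 21.35
eef_pos: [0.4619, -0.2767, 0.1994]
tcp_rot: [0.86, 0.511, 0.0, 0.0]
contact_force: [-0.2, -0.2, 0.8]
opening: 0.7
finger_force: 0.0
```

>>> drive_tool(
  moves=[
    [[0,0,0],[0,0,-0.03],0.06],
    [[0,0,0],[0.05,0,0],0.06],
    [[0,0,0],[0.055,0,0],0.06],
    [[0,0,0],[0.05,0,0],0.06],
    [[0,0,0],[0,0,0],0.06],
  ],
)

```text
time: 21.98
eef_pos: [0.537, -0.1379, 0.2284]
tcp_rot: [0.858, 0.513, 0.0, 0.0]
contact_force: [-0.4, 0.1, 0.4]
opening: 0.696
finger_force: 0.0
```

```bash
python3 d.py
python3 - <<'E'
from plant import ctrl
import cv2
s=ctrl.read_camera("scene")["image"][:,:,::-1]
cv2.imwrite("pics/a7.png",cv2.resize(s[90:330,140:400],(650,600),interpolation=cv2.INTER_CUBIC))
E
```

```text
t 21.98 p [ 0.537  -0.1379  0.2284] x-yaw -28.26 z [ 0.0011 -0.     -1.    ] open 0.696 F [-0.37  0.07  0.4 ] ff 0.0
```

View pics/a7.png

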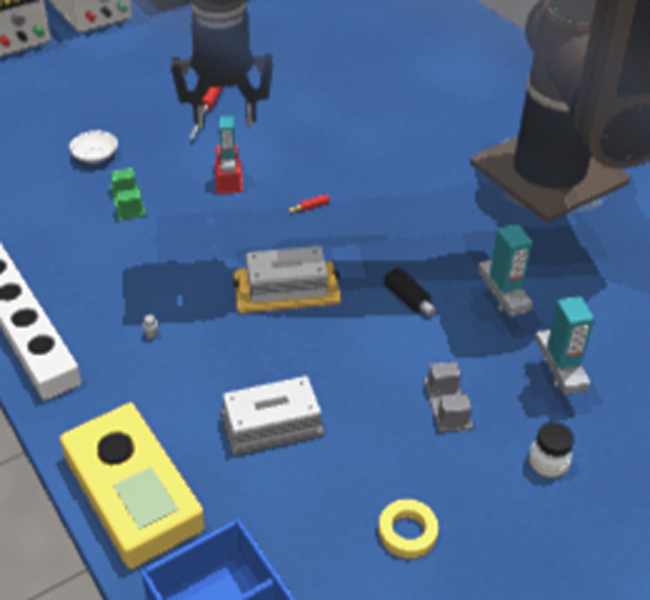

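The gauge stands upright on the red rest at (228,150), and the other things on the bench look undisturbed.

```bash
python3 -c "
from plant import ctrl
print(ctrl.sign_off())"
```

```text
the job is handed in; nothing more can be done
None
```

The slot failed: the probe went in about 17 mm, so the slot is about 11 mm deep, and I left the gauge standing upright on the red rest and handed the job in after about 22 s of robot time.

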